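Tip a packing plate out of its block and nip it in the vise

ROBOT

A 6-joint arm with a two-finger parallel gripper is mounted at the origin on the work surface. World frame = base frame: x ahead of the robot, y to its left, z up, the work surface at z = 0. Lengths are in mm, angles in rad, forces in N, time in s.
With the tool pointing down it reaches from about 350 to 775 mm from the base axis. Payload 7.3 kg.
Tool frame: the origin (TCP) lies at the very end of the fingers, on their centre line; the grasp point (between the pads) lies 19 mm behind it; z points along the fingers, y is the line along which they close (so a half turn about z gives the same grasp; the last joint's range is limited). The gripper opens to 92 mm and grips with 3 to 60 N. Pads are 19 mm wide; open, the fingers measure 130 mm over their backs; the gripper's body (75 mm by 190 mm) begins 47 mm behind the grasp point.
Start: joints at [1.088, 0.342, 1.524, -0, 1.275, -0.146], TCP at [173.482, 495.529, 226.741] pointing down, gripper open.
Joint ranges: [-2.53, 2.53], [-0.77, 2.02], [0.04, 2.7], [-1, 4.14], [0.28, 2.66], [-3.11, 3.11]. Speed limits (rad/s): [2.57, 2.57, 3.14, 3.14, 3.14, 3.14].

INTERFACE

Orientations are given as [roll, pitch, yaw] about the fixed x, y, z axes, in that order (R = Rz(yaw) Ry(pitch) Rx(roll)).
In Python, from plant import * gives the robot as it stands.
- The arm moves only by the tool arm_command, never from a script. Its arguments are lists of equal length, an entry for each row: "gripper": the finger opening in mm, from 0 to 91.8; "dp": the shift along the tool's x, y, z in units of 25 mm (1.0 is 25 mm), a list of three; "twist": the turn about the tool's z in units of 5 degrees (1.0 is 5 degrees). A call has exactly 5 rows; each row shifts and turns the commanded pose from where the row before left it, along the tool's axes as they then stand; what a row does not reach is not made up. A row lasts 1/8 s, in which the tool goes at most 62.5 mm and 10.7 degrees, less where a joint would pass 70% of its speed; a pose out of reach is approached as far as the arm can. A call is refused whole if a number of a shift passes 1 or a number of a turn 1, either way. A call with a gripper value outside its range is refused whole. The fingers move at their own pace and stop on an object; the grip force is fixed at half the most. Time passes only in rows, so rows that do not move let the fingers close, or fill a call up. It gives the time, the measured TCP pose, the force, the opening and the grip force at its end, in the units of the state.
- get_obs(): the state, without advancing time (a new reading comes with each control period).
- capture(name): name is "scene" or "top" or "wrist"; returns the picture (400x640x3 uint8, red, green, blue); there is no depth.
- get_calibration(name): a dict with "mtx" (3x3 intrinsics, pixels), "position" and "attitude" of the camera in the world; the wrist camera has in their place "mount" (4x4, takes a point from camera to tool coordinates, whose origin is the TCP and whose axes are the flange's). Camera axes: x right, y down, z forward; pixel columns grow to the right and rows downward; lengths in mm; the calibration is good to about 2 mm. A picture is of the moment at which its call begins: read the wrist's pose just before it. get_calibration takes no time and is no camera call.
- close_job(): hands the job in; it is judged then, once.
The state is a dict: "time": time; "joint_positions": joint angles; "dq": joint speeds; "tau": joint torques, N m; "tool_pos": TCP position; "tcp_rot": TCP orientation; "contact_force": force on the tool from outside, world axes, zero at the start; "moment": the same for the moment, N m; "grip_width": finger opening in mm; "finger_force": force on a finger pad.
Only numpy, scipy, OpenCV 4.12 (cv2) and the standard library are available. Lean on these libraries where they do the work, as an engineer would, in place of code of your own. Each camera call takes 0.05 s, during which the arm holds its last target. There are 200 camera calls.

TASK

Press down on the thumb-scoop end of the aluminium packing plate so that it tips up in its pocket, take it by the raised end and lay it flat on the black rubber mat. Let go, take it again by its two short ends, lower it gently flat onto the bed of the green vise, centred lengthwise between the jaws with its long sides along them, and slide the loose jaw up until the plate is nipped between both jaws. Leave the brass plate, the wooden cup and the wrench where they are.

Things in the scene. Friction and masses are not known exactly. Their poses are not given: they have to be found in the camera images.
- plate: the aluminium (silver-grey) packing plate, 64 mm long (x), 34 wide (y), 12 thick (z), 0.05 to 0.11 kg, loose. Origin: centre of its underside. It starts flat in either of the tray's two pockets, top level with the tray's top, its +x end over the hollow, next to the thumb scoop. Once tipped it stays so by itself, at 40 to 50 degrees, +x end down, -x end standing some 17 mm above the tray's top.
- plate_center (a point): the centre of the aluminium plate (6 mm above its underside), axes as the plate
- plate_press (a point): where to press the aluminium plate to tip it: on its top face, 22 mm from its centre towards the scoop (+x) end. A few newtons with shut fingers, going down about 16 mm below the tray's top, tip it.
- brass_plate: a brass (yellow) plate of the same size and pose convention in the tray's other pocket; to be left alone
- tray: fixed dark wooden block, 100 mm long (x), 118 wide (y), 42 high; origin: centre of its underside. Two pockets, centred at y = +26.5 and -26.5 mm, 37 mm wide, from x = -33 to +37 (+34 low down), 12 deep; beyond x = +1 mm they are hollow, 35 mm deep, so a plate tips over the edge at x = +1. At each pocket a thumb scoop 30 mm wide, 20 deep, cuts through the +x wall (13 thick).
- mat: fixed black rubber mat, 150 mm (x) by 130 mm (y), 3 mm thick; origin at the centre of its underside (table level)
- vise: fixed green machine vise; origin: centre of its footprint on the table, z up. Bed x -27 to +27 mm, y -62 to +60, its top 25 mm above the table. Jaws: 54 mm long in x, tops at 55 mm. The fixed jaw's face is at y = +36 mm. The plate lies with its length along x and overhangs the 54 mm bed by 5 mm at each end; fingers have free room there down to the table.
- vise_seat (a point): point on the bed's top where the middle of the plate's underside ends up when nipped: x = 0, y = +19 mm, z = 25 mm in the vise frame; axes as the vise
- jaw_back (a point): centre of the back face (looking to the vise's -y, away from the plate) of the loose jaw, 15 mm above the bed; axes as the vise. The loose jaw is 54 mm long (x), 24 thick (y), 30 high, with a red dot on top; its gripping face is 24 mm in +y from this point. It can be pushed here.
- jaw (a joint): travel of the loose jaw towards the fixed jaw (+y of the vise), m. Gap between jaw faces = 0.054 - value; starts at 0 to 0.008 and reads 0.020 when it just nips the 34 mm plate. It slides with 3 N of friction and stays where it is left.
- cup: turned light-wood cup, 64 mm across the rim, 70 high, origin at the centre of its underside; leave alone
- wrench: steel wrench lying on the table, about 180 mm long along its x; leave alone
Things that resemble listed ones, but are neither listed nor needed, are in the scene too. Of the things that look like the plate, the largest one is meant.

How it is judged:
By the outcome, as a careful person would: the job done as asked, in the order asked, and still so for the second after the job is handed in, with the robot touching nothing.
It also fails if it takes over 72 s, if anything falls off the work surface, if the arm or the gripper's body presses on something with over 40 N, if the wrist force passes 120 N, or if a joint passes its speed limit or range.

## Working session

There is one attempt and no reset: what is moved stays moved. The work goes in short steps, Python scripts to look and compute and a tool call to move; the robot and the scene stay as the last step left them, time stands still between calls to the robot, and variables do not carry over. Pictures are saved under pics/ and viewed, at most 10 in all, crops included, and the job is handed in when it is done.

Besides the shell and the picture viewer there is one more tool, called as a command line: name --pt "numbers of a row" for each row, then --argument value for the rest. arm_command: Moves the arm, as the interface text tells. Its arguments: {"type":"object","properties":{"gripper":{"type":"array"},"dp":{"type":"array"},"twist":{"type":"array"}},"required":["gripper","dp","twist"]}

```bash
mkdir -p pics; ls
python3 - <<'E'
from plant import *
import cv2,numpy as np
o=get_obs();print({k:np.round(v,3).tolist() for k,v in o.items()})
for n in("scene","top","wrist"):
    c=get_calibration(n);print(n,{k:np.round(v,3).tolist() for k,v in c.items()})
a=capture("top");b=capture("scene")
cv2.imwrite("pics/top0.png",a[...,::-1]);cv2.imwrite("pics/scene0.png",b[...,::-1])
E
```

```text
pics
{'time': 0.0, 'joint_positions': [1.088, 0.343, 1.525, 0.0, 1.275, -0.146], 'dq': [0.0, 0.001, -0.0, 0.001, -0.0, -0.001], 'tau': [-0.0, -43.125, -24.421, 0.072, 0.056, -0.0], 'tool_pos': [173.295, 495.154, 226.058], 'tcp_rot': [-3.14, -0.0, 2.805], 'contact_force': [0.434, -0.283, 1.133], 'moment': [0.015, -0.002, -0.007], 'finger_force': 0.0, 'grip_width': 91.731}
scene {'mtx': [[384.675, 0.0, 314.301], [0.0, 384.675, 196.924], [0.0, 0.0, 1.0]], 'position': [875.028, 664.769, 574.433], 'attitude': [-2.216, 0.019, 2.614]}
top {'mtx': [[450.634, 0.0, 320.56], [0.0, 450.634, 194.69], [0.0, 0.0, 1.0]], 'position': [329.432, 33.861, 1260.608], 'attitude': [-2.967, 0.014, -1.565]}
wrist {'mtx': [[310.263, 0.0, 313.548], [0.0, 310.263, 202.789], [0.0, 0.0, 1.0]], 'mount': [[-0.0, -0.958, -0.287, 77.136], [1.0, -0.001, 0.001, 0.547], [-0.001, -0.287, 0.958, -157.186], [0.0, 0.0, 0.0, 1.0]]}
```

```bash
date
```

```text
Wed Dec  2 00:01:35 UTC 2026
```

View pics/top0.png

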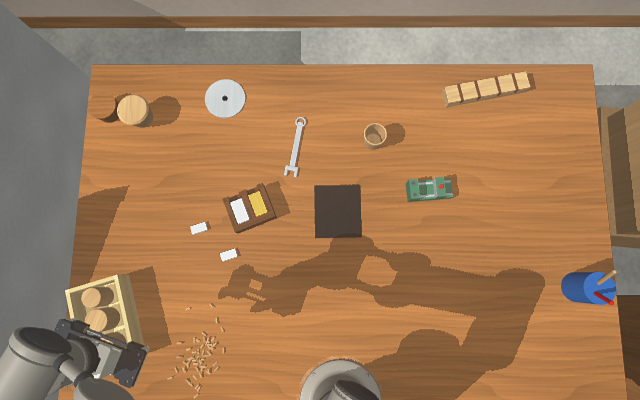

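View pics/scene0.png

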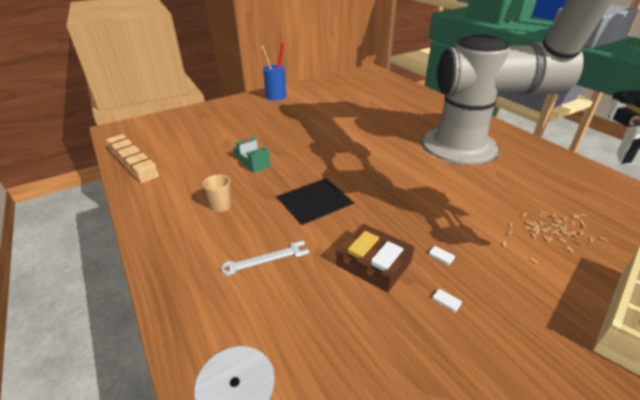

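The top view shows the aluminium plate in the tray at about (240,210), brass at (258,204), the mat at (338,211) and the vise at (430,188), with its red dot at about (442,186). The scene view agrees: aluminium plate at (387,255), brass at (363,243).
Possible mix-ups for the plate are the small white blocks at (199,228) and (228,255), the disc at (225,98) and the brass plate at (258,204). I choose the block in the tray pocket at (240,210), as it is the largest plate-shaped one.

```bash
cat > h.py <<'E'
from plant import *
import cv2,numpy as np
from scipy.spatial.transform import Rotation as Ro
def cam(n,o=None):
    c=get_calibration(n)
    if n=="wrist":
        o=o or get_obs();T=np.eye(4);T[:3,:3]=Ro.from_euler('xyz',o['tcp_rot']).as_matrix();T[:3,3]=o['tool_pos']
        T=T@np.array(c['mount']);return np.array(c['mtx']),T[:3,:3],T[:3,3]
    return np.array(c['mtx']),Ro.from_euler('xyz',c['attitude']).as_matrix(),np.array(c['position'])
def onz(C,px,z):
    K,R,p=C;px=np.atleast_2d(px).astype(float);d=(R@np.linalg.inv(K)@np.c_[px,np.ones(len(px))].T).T
    return p+d*((z-p[2])/d[:,2])[:,None]
def proj(C,P):
    K,R,p=C;q=(K@R.T@(np.atleast_2d(P)-p).T).T;return q[:,:2]/q[:,2:]
def snap(n,name=None):
    o=get_obs();C=cam(n,o);im=np.ascontiguousarray(capture(n)[...,::-1])
    if name:cv2.imwrite(f"pics/{name}.png",im)
    return im,C,o
def blobs(m,amin=30):
    m=cv2.morphologyEx(m.astype(np.uint8)*255,cv2.MORPH_OPEN,np.ones((2,2)))
    cs,_=cv2.findContours(m,cv2.RETR_EXTERNAL,cv2.CHAIN_APPROX_NONE)
    return sorted([c for c in cs if cv2.contourArea(c)>=amin],key=cv2.contourArea,reverse=True)
def rect(c,C,z):
    "min-area rectangle on plane z: centre, long, short, angle of long side (deg)"
    w=onz(C,c[:,0,:],z)[:,:2].astype(np.float32);(x,y),(a,b),t=cv2.minAreaRect(w)
    if a<b:a,b,t=b,a,t+90
    return np.round([x,y,a,b,(t+90)%180-90],1)
def masks(im):
    h=cv2.cvtColor(im,cv2.COLOR_BGR2HSV);H,S,V=h[...,0],h[...,1],h[...,2]
    return dict(white=(S<60)&(V>170),yellow=(H>17)&(H<30)&(S>140)&(V>150),green=(H>45)&(H<95)&(S>70)&(V>40),red=((H<6)|(H>172))&(S>170)&(V>120),black=(V<62)&(S<110))
E
python3 - <<'E'
from h import *
im=cv2.imread("pics/top0.png");C=cam("top");M=masks(im)
for k,z in dict(white=42,yellow=42,green=50,red=55,black=3).items():
    for c in blobs(M[k],8)[:7]:
        r=rect(c,C,z)
        if 250<r[0]<800 and abs(r[1])<450: print(k,c[:,0].mean(0).round(),r)
print(onz(C,[[375,130]],70), onz(C,[[223,203],[264,185],[276,212],[238,231]],42))
cv2.imwrite("pics/c1.png",np.hstack([cv2.resize(im[170:250,200:300],None,fx=4,fy=4,interpolation=2),cv2.resize(im[160:240,390:490],None,fx=4,fy=4,interpolation=2)]))
E
```

```text
white [295. 153.] [673.1 124.4 157.4  34.8  -8.4]
white [240. 211.] [496.2 272.3  64.3  33.4  22.2]
yellow [258. 204.] [516.5 223.4  64.9  34.1  22.5]
green [441. 188.] [ 563.5 -276.1   49.1   22.3    5.8]
green [416. 191.] [ 556.3 -204.6   49.3   22.6    5.2]
green [431. 190.] [ 5.565e+02 -2.479e+02  2.220e+01  1.660e+01  2.000e-01]
[[719.98599308 -96.32438458  70.        ]] [[519.97993148 320.47581843  42.        ]
 [570.66654078 209.05539522  42.        ]
 [495.59013712 174.14859433  42.        ]
 [443.19133469 276.28673347  42.        ]]
```

View pics/c1.png

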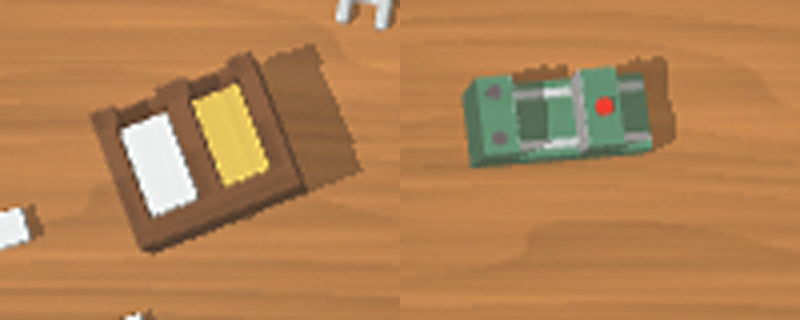

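The crop confirms the choice: the plate is silver, 64.3 × 33.4 mm, in the tray's left pocket, with both scoops on the upper-left side of the crop. So the plate's yaw is about +22°. The vise crop shows the fixed jaw on the left and the loose jaw with the red dot at crop (605,106), with vise yaw about +5.5°.

```bash
cat > plan.py <<'E'
from h import *
import sys
def plan(x,y,z,yawdeg,g,step=25,q=2):
    o=get_obs();p=np.array(o['tool_pos']);R=Ro.from_euler('xyz',o['tcp_rot']);yaw=R.as_euler('xyz')[2]
    d=np.array([x,y,z])-p;dy=(np.radians(yawdeg)-yaw+np.pi)%(2*np.pi)-np.pi;t=-np.degrees(dy)/5
    n=1
    while True:
        ang=yaw+dy*np.arange(n)/n;L=[]
        for a in ang:L.append(np.array([np.cos(a)*d[0]+np.sin(a)*d[1],np.sin(a)*d[0]-np.cos(a)*d[1],-d[2]])/25/n)
        if np.abs(L).max()<=step/25 and abs(t/n)<=1:break
        n+=1
    while len(L)%5:L.append(np.zeros(3))
    print("from",p.round(1),"yaw",np.degrees(yaw).round(1),"rows",n,"twist/row",round(t/n,3))
    for i in range(0,len(L),5):print([[round(float(v),q)+0. for v in r] for r in L[i:i+5]],"tw",[round(t/n,q) if j<n else 0 for j in range(i,i+5)])
if __name__=="__main__":
    a=list(map(float,sys.argv[1:]));plan(*a[:5],*(a[5:6]))
E
python3 plan.py 516.6 280.6 140 112.2 0
```

```text
from [173.3 495.2 226.1] yaw 160.7 rows 17 twist/row 0.571
[[-0.93, -0.21, 0.2], [-0.94, -0.16, 0.2], [-0.95, -0.12, 0.2], [-0.95, -0.07, 0.2], [-0.95, -0.02, 0.2]] tw [np.float64(0.57), np.float64(0.57), np.float64(0.57), np.float64(0.57), np.float64(0.57)]
[[-0.95, 0.03, 0.2], [-0.95, 0.07, 0.2], [-0.94, 0.12, 0.2], [-0.94, 0.17, 0.2], [-0.93, 0.21, 0.2]] tw [np.float64(0.57), np.float64(0.57), np.float64(0.57), np.float64(0.57), np.float64(0.57)]
[[-0.92, 0.26, 0.2], [-0.9, 0.3, 0.2], [-0.89, 0.35, 0.2], [-0.87, 0.39, 0.2], [-0.85, 0.44, 0.2]] tw [np.float64(0.57), np.float64(0.57), np.float64(0.57), np.float64(0.57), np.float64(0.57)]
[[-0.82, 0.48, 0.2], [-0.8, 0.52, 0.2], [0.0, 0.0, 0.0], [0.0, 0.0, 0.0], [0.0, 0.0, 0.0]] tw [np.float64(0.57), np.float64(0.57), 0, 0, 0]
```

arm_command --gripper '[0,0,0,0,0]' --pt "-0.93 -0.21 0.2" --pt "-0.94 -0.16 0.2" --pt "-0.95 -0.12 0.2" --pt "-0.95 -0.07 0.2" --pt "-0.95 -0.02 0.2" --twist '[0.57,0.57,0.57,0.57,0.57]'

```text
time: 0.72
tool_pos: [275.0, 431.7, 201.2]
tcp_rot: [-3.141, -0.0, 2.554]
contact_force: [0.4, -0.5, -0.4]
grip_width: 46.1
finger_force: 0.0
```

arm_command --gripper '[0,0,0,0,0]' --pt "-0.95 0.03 0.2" --pt "-0.95 0.07 0.2" --pt "-0.94 0.12 0.2" --pt "-0.94 0.17 0.2" --pt "-0.93 0.21 0.2" --twist '[0.57,0.57,0.57,0.57,0.57]'

```text
time: 1.35
tool_pos: [375.9, 368.7, 176.2]
tcp_rot: [-3.141, -0.0, 2.306]
contact_force: [-0.1, 1.5, -0.3]
grip_width: 0.8
finger_force: 0.0
```

arm_command --gripper '[0,0,0,0,0]' --pt "-0.92 0.26 0.2" --pt "-0.9 0.3 0.2" --pt "-0.89 0.35 0.2" --pt "-0.87 0.39 0.2" --pt "-0.85 0.44 0.2" --twist '[0.57,0.57,0.57,0.57,0.57]'

```text
time: 1.98
tool_pos: [477.2, 305.4, 151.2]
tcp_rot: [-3.141, -0.0, 2.057]
contact_force: [-0.8, 0.1, 0.1]
grip_width: -0.3
finger_force: 0.0
```

arm_command --gripper '[0,0,0,0,0]' --pt "-0.82 0.48 0.2" --pt "-0.8 0.52 0.2" --pt "0 0 0" --pt "0 0 0" --pt "0 0 0" --twist '[0.57,0.57,0,0,0]'

```text
time: 2.6
tool_pos: [516.6, 281.4, 142.0]
tcp_rot: [3.141, -0.0, 1.96]
contact_force: [0.2, -0.7, 0.2]
grip_width: 0.3
finger_force: 0.0
```

Run:
```python
from h import *
im,C,o=snap("wrist","w1");print(o['time'],o['tool_pos'],np.degrees(o['tcp_rot']),o['contact_force'],o['grip_width'])
M=masks(im)
for k,z in dict(white=42,yellow=42).items():
    for c in blobs(M[k],200)[:4]:print(k,c[:,0].mean(0).round(),rect(c,C,z))
t=np.radians(22.2);P=[[516.6,280.6,42]];print("press px",proj(C,P))
```

```text
2.6 [516.55645811 281.43750214 141.97573536] [ 1.79991156e+02 -1.17441942e-02  1.12311277e+02] [ 0.21887375 -0.7087538   0.16540036] 0.3427245288539282
white [231. 391.] [513.3  57.5 372.9  22.9  22.2]
white [611. 242.] [779.3 339.   88.8  61.6 -51. ]
white [294. 201.] [500.9 276.9  63.2  33.3  22.3]
white [299.  47.] [460.4 391.2  39.3  21.5 -71.7]
yellow [278. 340.] [536.5 139.5 315.7  13.1  22.2]
yellow [275. 244.] [501.2 233.1  30.1   9.8  22.3]
press px [[312.16652859 204.57660715]]
```

View pics/w1.png

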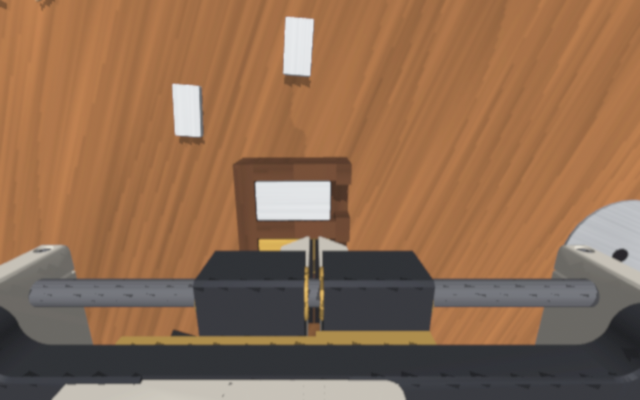

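The wrist view shows the plate at (294,201) with its scoop on the right at (341,200), brass partly hidden at (275,244), and the shut fingertips at (313,240). The top and wrist estimates differ by about 6 mm, so I'll check with the scene camera and the fingertip projection.

Run:
```python
from h import *
C=cam("wrist");o=get_obs();print("tcp px",proj(C,[o['tool_pos']]))
S=cam("scene");im,_,_=snap("scene","s1")
for k in("white","yellow"):
    for c in blobs(masks(im)[k],60)[:5]:print(k,c[:,0].mean(0).round(),rect(c,S,42),rect(c,S,12))
T,Ct,_=snap("top","t1")
for k in("white","yellow"):
    for c in blobs(masks(T)[k],20)[:6]:print('top',k,c[:,0].mean(0).round(),rect(c,Ct,42),rect(c,Ct,12))
w=cv2.imread("pics/w1.png")
for c in blobs(masks(w)["white"],200):print('w',c[:,0].mean(0).round(),rect(c,C,12))
cv2.imwrite("pics/c2.png",cv2.resize(im[210:310,310:470],None,fx=4,fy=4,interpolation=2))
```

```text
tcp px [[312.15675122 255.55863539]]
white [ 51. 295.] [1064.8   22.6  526.2  152.7   85.2] [1075.5  -13.6  555.8  161.3   85.2]
white [236. 378.] [833.  351.6 110.9  77.5 -30.7] [830.7 334.  117.2  81.9 -30.7]
white [612. 154.] [-237.9  288.3  224.   135.7   24.2] [-300.6  267.1  236.7  143.4   24.2]
white [561. 133.] [-232.4  153.   179.2   75.9   24.3] [-294.8  124.2  189.3   80.1   24.3]
white [416. 149.] [174.5  -1.6 291.6  55.1  34.9] [135.  -39.1 308.1  58.2  34.9]
yellow [364. 245.] [522.2 234.   70.6  36.3  22.4] [502.3 209.8  74.6  38.4  22.4]
top white [433.  44.] [ 952.4 -209.7 1319.   176.    89.8] [ 967.8 -215.7 1351.4  180.3   89.8]
top white [218. 375.] [ 61.3 320.4 286.  120.9 -68.7] [ 54.7 327.4 293.1 123.9 -68.7]
top white [188. 268.] [333.1 405.8 258.4  71.    3.5] [333.2 415.  264.7  72.8   3.5]
top white [187. 168.] [620.2 424.6 126.4  81.6 -68. ] [627.3 434.2 129.6  83.6 -68. ]
top white [225.  99.] [821.6 326.5 115.1 112.1   2. ] [833.7 333.7 118.  114.9   2. ]
top white [322. 377.] [ 70.8  46.3 150.3  42.6 -54.7] [ 64.5  46.6 154.   43.7 -54.7]
top yellow [258. 204.] [516.3 223.3  65.4  34.1  22.5] [520.9 228.   67.   34.9  22.5]
w [231. 391.] [516.4  23.  416.4  25.5  22.2]
w [611. 242.] [813.4 337.3  99.2  68.8 -51. ]
w [294. 201.] [502.5 267.9  70.6  37.2  22.3]
w [299.  47.] [457.3 395.6  43.9  24.  -71.7]
w [187. 110.] [384.6 310.1  44.3  23.5 -71.6]
w [ 31. 258.] [272.9 108.   81.2  12.1  48.1]
w [329. 250.] [558.7 234.6  28.8  27.3 -67.4]
w [298. 247.] [521.2 227.4  27.3  17.5  12.3]
```

View pics/c2.png

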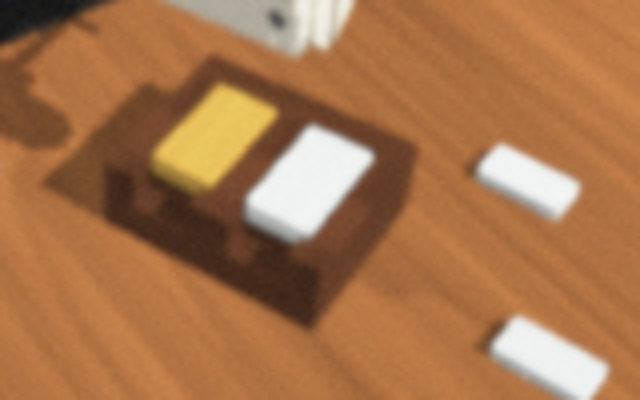

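Run:
```python
from h import *
S=cam("scene");q=np.array([[312,125],[375,157],[303,237],[247,202]])/4+[310,210]-.4
P=onz(S,q,42);print(P.round(1),P.mean(0).round(1))
w=cv2.imread("pics/w1.png");C=cam("wrist")
t=np.radians(22.3);ex=np.array([np.cos(t),np.sin(t)]);ey=np.array([-ex[1],ex[0]])
# tray outline in wrist: left edge u~236, right 350, top edge v~158
print(onz(C,[[236,165],[349,165],[349,158],[255,158]],42).round(1))
```

```text
[[476.6 250.4  42. ]
 [464.8 283.8  42. ]
 [527.1 306.5  42. ]
 [535.7 275.6  42. ]] [501.  279.1  42. ]
[[444.9 288.4  42. ]
 [532.2 324.2  42. ]
 [529.8 329.5  42. ]
 [457.6 300.   42. ]]
```

Scene and wrist agree on the plate centre at (501, 277–279); the top camera is off by about 6 mm. I use (501,277), yaw 22.3°, so the press point is (521.3,285.3).

arm_command --gripper '[0,0,0,0,0]' --pt "0.07 0.23 0.9" --pt "0 0 0.95" --pt "0 0 0.95" --pt "0 0 0.8" --pt "0 0 0" --twist '[0,0,0,0,0]'

```text
time: 3.38
tool_pos: [520.5, 284.6, 50.5]
tcp_rot: [-3.138, -0.0, 1.96]
contact_force: [0.3, 0.8, 0.4]
grip_width: 0.7
finger_force: 0.0
```

arm_command --gripper '[0,0,0,0,0]' --pt "0 0 0.1" --pt "0 0 0.1" --pt "0 0 0.1" --pt "0 0 0.1" --pt "0 0 0" --twist '[0,0,0,0,0]'

```text
time: 4.0
tool_pos: [521.6, 284.7, 41.6]
tcp_rot: [-3.141, -0.0, 1.959]
contact_force: [0.3, 0.3, 0.9]
grip_width: 0.4
finger_force: 0.0
```

arm_command --gripper '[0,0,0,0,0]' --pt "0 0 0.12" --pt "0 0 0.12" --pt "0 0 0.12" --pt "0 0 0.12" --pt "0 0 0" --twist '[0,0,0,0,0]'

```text
time: 4.62
tool_pos: [521.5, 284.7, 29.4]
tcp_rot: [-3.141, -0.0, 1.959]
contact_force: [-0.2, 0.9, -0.0]
grip_width: 0.6
finger_force: 0.0
```

arm_command --gripper '[0,0,0,0,0]' --pt "0 0 0.1" --pt "0 0 0.06" --pt "0 0 0" --pt "0 0 0" --pt "0 0 0" --twist '[0,0,0,0,0]'

```text
time: 5.25
tool_pos: [523.1, 285.3, 26.9]
tcp_rot: [3.138, -0.0, 1.959]
contact_force: [1.7, 0.5, 5.0]
grip_width: 0.4
finger_force: 2.5
```

arm_command --gripper '[0,0,0,0,0]' --pt "0 0 -0.2" --pt "0 0 -0.7" --pt "0 0 -1" --pt "0 0 -1" --pt "0 0 -1" --twist '[0,0,0,0,0]'

```text
time: 5.88
tool_pos: [521.6, 284.7, 125.1]
tcp_rot: [3.141, -0.0, 1.959]
contact_force: [-0.1, 0.4, 0.6]
grip_width: 0.6
finger_force: 0.0
```

arm_command --gripper '[60,60,60,60,60]' --pt "0 0 -0.7" --pt "0 0 0" --pt "0 0 0" --pt "0 0 0" --pt "0 0 0" --twist '[1,1,1,1,1]'

```text
time: 6.5
tool_pos: [521.6, 284.7, 141.8]
tcp_rot: [3.141, -0.0, 1.52]
contact_force: [-0.9, -0.5, 0.5]
grip_width: 45.8
finger_force: 0.0
```

Run:
```python
from h import *
w,C,o=snap("wrist","w2");s,S,_=snap("scene","s2");print(o['tool_pos'],np.degrees(o['tcp_rot']))
for c in blobs(masks(w)["white"],200):print('w',c[:,0].mean(0).round(),rect(c,C,50))
cv2.imwrite("pics/c3.png",np.hstack([cv2.resize(s[200:300,310:450],(560,400),interpolation=2),cv2.resize(w[100:300,240:360],(240,400),interpolation=2)]))
```

```text
[521.55094344 284.69826573 141.75987307] [ 1.79980055e+02 -1.25828552e-02  8.70899432e+01]
w [231. 391.] [426.4  93.  360.7  22.1  -3. ]
w [622. 123.] [760.8 336.   97.3  37.1 -76.2]
w [293. 214.] [503.5 281.6  57.4  35.3  37.1]
w [232.  74.] [466.6 391.   38.1  20.5 -71.9]
w [166. 176.] [403.7 316.7  38.6  20.5 -71.7]
w [379. 258.] [580.4 235.   45.8  23.1 -72.1]
w [603. 261.] [781.3 219.2  86.4  12.6 -31.2]
w [250. 258.] [461.5 242.1  43.8  23.1  66.3]
w [ 20. 263.] [259.  246.5  52.    9.7  22.9]
w [530. 328.] [720.7 151.7  26.1  20.2  86.1]
```

View pics/c3.png

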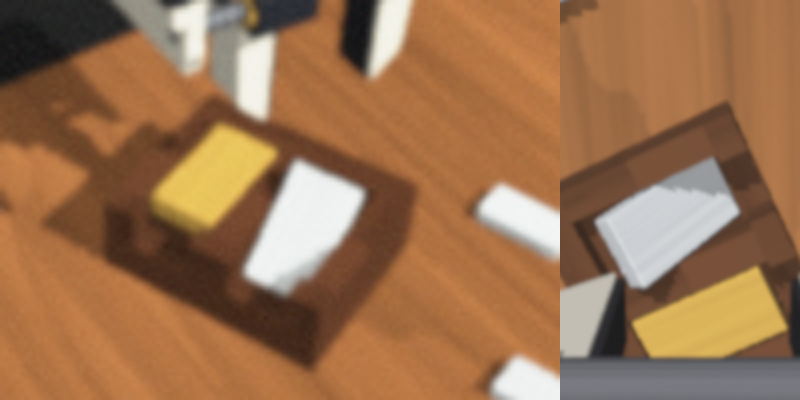

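The crop shows the plate tipped: the raised −x end is at wrist pixels (258,210)–(276,244), and the +x end is down in the hollow, in shadow. Now I find the raised end's line.

```bash
python3 - <<'E'
from h import *
C=cam("wrist");t=np.radians(22.3);R=np.array([[np.cos(t),np.sin(t)],[-np.sin(t),np.cos(t)]])
c0=np.array([500.9,277.2])
def show(n,px,z):
    P=onz(C,px,z)[:,:2];print(n,P.round(1).tolist(),"plate frame",((P-c0)@R.T).round(1).tolist())
show("outer",[[258.5,210],[276,244]],50.5)
show("inner",[[263,208],[280.5,243]],59)
w=cv2.imread("pics/w2.png");c=[c for c in blobs(masks(w)["white"],200) if abs(c[:,0].mean(0)-[293,214]).max()<5][0]
print(cv2.boxPoints(cv2.minAreaRect(c)).round(1).tolist(), cv2.approxPolyDP(c,2.5,True)[:,0].tolist())
E
python3 plan.py 494 274.5 80 22.3 60
```

```text
outer [[476.0, 284.5], [488.1, 252.8]] plate frame [[-20.2, 16.2], [-21.1, -17.7]]
inner [[481.5, 288.7], [493.3, 257.3]] plate frame [[-13.5, 18.0], [-14.6, -15.5]]
[[256.5, 212.6999969482422], [310.5, 176.6999969482422], [332.8999938964844, 210.39999389648438], [278.8999938964844, 246.39999389648438]] [[326, 200], [288, 194], [260, 213], [276, 242], [284, 243], [329, 207]]
from [521.6 284.7 141.6] yaw 87.2 rows 13 twist/row 0.999
[[-0.04, -0.08, 0.19], [-0.04, -0.08, 0.19], [-0.05, -0.08, 0.19], [-0.06, -0.07, 0.19], [-0.06, -0.07, 0.19]] tw [np.float64(1.0), np.float64(1.0), np.float64(1.0), np.float64(1.0), np.float64(1.0)]
[[-0.07, -0.06, 0.19], [-0.07, -0.05, 0.19], [-0.08, -0.05, 0.19], [-0.08, -0.04, 0.19], [-0.08, -0.03, 0.19]] tw [np.float64(1.0), np.float64(1.0), np.float64(1.0), np.float64(1.0), np.float64(1.0)]
[[-0.09, -0.03, 0.19], [-0.09, -0.02, 0.19], [-0.09, -0.01, 0.19], [0.0, 0.0, 0.0], [0.0, 0.0, 0.0]] tw [np.float64(1.0), np.float64(1.0), np.float64(1.0), 0, 0]
```

```bash
python3 plan.py 491.6 273.4 70 22.3 60
```

```text
from [521.6 284.7 141.6] yaw 87.2 rows 13 twist/row 0.999
[[-0.04, -0.09, 0.22], [-0.05, -0.09, 0.22], [-0.05, -0.08, 0.22], [-0.06, -0.08, 0.22], [-0.07, -0.07, 0.22]] tw [np.float64(1.0), np.float64(1.0), np.float64(1.0), np.float64(1.0), np.float64(1.0)]
[[-0.07, -0.07, 0.22], [-0.08, -0.06, 0.22], [-0.08, -0.05, 0.22], [-0.09, -0.04, 0.22], [-0.09, -0.04, 0.22]] tw [np.float64(1.0), np.float64(1.0), np.float64(1.0), np.float64(1.0), np.float64(1.0)]
[[-0.09, -0.03, 0.22], [-0.1, -0.02, 0.22], [-0.1, -0.01, 0.22], [0.0, 0.0, 0.0], [0.0, 0.0, 0.0]] tw [np.float64(1.0), np.float64(1.0), np.float64(1.0), 0, 0]
```

arm_command --gripper '[60,60,60,60,60]' --pt "-0.04 -0.09 0.22" --pt "-0.05 -0.09 0.22" --pt "-0.05 -0.08 0.22" --pt "-0.06 -0.08 0.22" --pt "-0.07 -0.07 0.22" --twist '[1,1,1,1,1]'

```text
time: 7.22
tool_pos: [510.0, 280.4, 113.7]
tcp_rot: [3.141, -0.0, 1.086]
contact_force: [0.3, -0.2, -0.3]
grip_width: 59.5
finger_force: 0.0
```

arm_command --gripper '[60,60,60,60,60]' --pt "-0.07 -0.07 0.22" --pt "-0.08 -0.06 0.22" --pt "-0.08 -0.05 0.22" --pt "-0.09 -0.04 0.22" --pt "-0.09 -0.04 0.22" --twist '[1,1,1,1,1]'

```text
time: 7.85
tool_pos: [498.5, 276.2, 86.2]
tcp_rot: [3.142, -0.0, 0.649]
contact_force: [0.1, -0.5, 0.3]
grip_width: 60.1
finger_force: 0.0
```

arm_command --gripper '[60,60,60,60,60]' --pt "-0.09 -0.03 0.22" --pt "-0.1 -0.02 0.22" --pt "-0.1 -0.01 0.22" --pt "0 0 0" --pt "0 0 0" --twist '[1,1,1,0,0]'

```text
time: 8.48
tool_pos: [491.9, 273.7, 69.8]
tcp_rot: [-3.142, -0.001, 0.391]
contact_force: [0.5, 0.5, 1.0]
grip_width: 60.0
finger_force: 0.0
```

Run:
```python
from h import *
w,C,o=snap("wrist","w3");print(o['tool_pos'],np.degrees(o['tcp_rot']),o['contact_force'],o['time'])
for c in blobs(masks(w)["white"],200):
    m=c[:,0].mean(0)
    if 100<m[0]<540 and m[1]<300:print(m.round(),cv2.approxPolyDP(c,3,True)[:,0].tolist())
print("tips",proj(C,[o['tool_pos']]))
cv2.imwrite("pics/c4.png",cv2.resize(w[130:300,190:440],(750,510),interpolation=2))
```

```text
[491.91116495 273.7353084   69.76254285] [-1.79996511e+02 -4.12148710e-02  2.23969506e+01] [0.54130684 0.47098707 1.0197458 ] 8.475
[315. 213.] [[338, 167], [292, 169], [289, 255], [342, 255]]
[142. 203.] [[111, 186], [115, 216], [173, 220], [171, 190]]
tips [[313.95622159 256.63021366]]
```

View pics/c4.png

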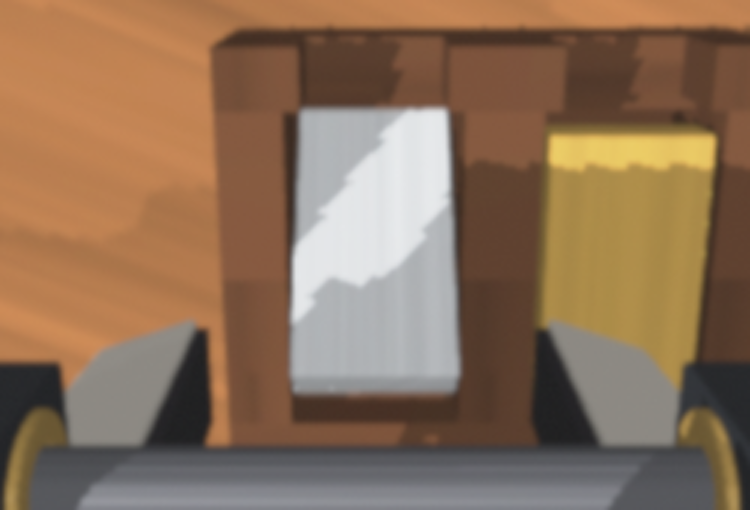

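The crop shows the raised plate end centred between the open fingers: the end edge runs at crop row 385, columns 290–459, and the fingers are at 208 and 535. I descend to z = 44 and close.

arm_command --gripper '[60,60,60,60,60]' --pt "0 0.02 0.4" --pt "0 0 0.3" --pt "0 0 0.23" --pt "0 0 0.1" --pt "0 0 0" --twist '[0,0,0,0,0]'

```text
time: 9.15
tool_pos: [491.8, 273.1, 43.3]
tcp_rot: [-3.142, 0.0, 0.388]
contact_force: [0.3, -0.6, -0.0]
grip_width: 60.1
finger_force: 0.0
```

arm_command --gripper '[30,25,20,20,20]' --pt "0 0 0" --pt "0 0 0" --pt "0 0 0" --pt "0 0 0" --pt "0 0 0" --twist '[0,0,0,0,0]'

```text
time: 9.78
tool_pos: [491.9, 273.2, 43.6]
tcp_rot: [-3.142, -0.0, 0.388]
contact_force: [0.2, -0.2, -0.1]
grip_width: 34.0
finger_force: 30.0
```

arm_command --gripper '[20,20,20,20,20]' --pt "0 0 -0.2" --pt "0 0 -0.4" --pt "0 0 -0.7" --pt "0 0 -0.8" --pt "0 0 -0.9" --twist '[0,0,0,0,0]'

```text
time: 10.4
tool_pos: [491.7, 273.1, 119.7]
tcp_rot: [-3.142, -0.0, 0.388]
contact_force: [0.1, 0.6, -0.8]
grip_width: 33.5
finger_force: 30.0
```

```bash
python3 - <<'E'
from h import *
o=get_obs();print(o['grip_width'],o['finger_force'],o['contact_force'],o['tool_pos'])
for n in("top","scene"):
    im,C,_=snap(n,n+"5")
    h=cv2.cvtColor(im,cv2.COLOR_BGR2HSV);u=(338,211) if n=="top" else (315,200)
    print(n,h[u[1],u[0]])
    m=(h[...,2]<75)&(h[...,1]<110)
    for c in blobs(m,300)[:6]:print(c[:,0].mean(0).round(),rect(c,C,3))
    for c in blobs(masks(im)["green"],20)[:6]:
        r=rect(c,C,55)
        if r[0]<750 and abs(r[1])<400:print('green',c[:,0].mean(0).round(),r)
    for c in blobs(masks(im)["red"],3)[:4]:print('red',c[:,0].mean(0).round(),rect(c,C,55))
E
python3 plan.py 560 90 115 22.3 60
```

```text
33.48515041493606 29.99726414680481 [ 0.10621321  0.60052676 -0.82982745] [491.73331438 273.14041986 119.68552659]
top [11 63 77]
[279. 357.] [114.2 160.4 222.8  46.1  19.5]
[335. 191.] [554.6   5.2 123.1  40.5 -88.2]
red [605. 299.] [ 269.4 -683.4   54.5    9.5   59.8]
red [442. 187.] [ 563.9 -275.7    8.4    5.5  -89.8]
scene [80 21 37]
[401. 179.] [277.7  40.4 309.5 186.6 -67.4]
[316. 202.] [507.6  16.8 144.  123.    1.7]
[475.  42.] [-1017.4  -785.1  1331.2   268.4    39.4]
[406. 135.] [  95.6 -142.5  199.8  170.6   40.3]
[541.  79.] [-681.  -164.5  621.   169.9   27.6]
green [618.  70.] [-951.9  -87.4  865.4  166.5   26. ]
green [253. 159.] [ 577.7 -170.5  136.1   79.5  -86.5]
red [281.  54.] [ 121.2 -940.   324.7   10.7   60.6]
from [493.4 273.8 121.5] yaw 22.3 rows 8 twist/row -0.001
[[-0.04, 0.98, 0.03], [-0.04, 0.98, 0.03], [-0.04, 0.98, 0.03], [-0.04, 0.98, 0.03], [-0.04, 0.98, 0.03]] tw [np.float64(-0.0), np.float64(-0.0), np.float64(-0.0), np.float64(-0.0), np.float64(-0.0)]
[[-0.04, 0.98, 0.03], [-0.04, 0.98, 0.03], [-0.04, 0.98, 0.03], [0.0, 0.0, 0.0], [0.0, 0.0, 0.0]] tw [np.float64(-0.0), np.float64(-0.0), np.float64(-0.0), 0, 0]
```

```bash
python3 plan.py 502 14 60 5.5 20
```

```text
from [493.4 273.8 121.5] yaw 22.3 rows 11 twist/row 0.305
[[-0.33, 0.89, 0.22], [-0.31, 0.89, 0.22], [-0.28, 0.9, 0.22], [-0.26, 0.91, 0.22], [-0.23, 0.92, 0.22]] tw [np.float64(0.3), np.float64(0.3), np.float64(0.3), np.float64(0.3), np.float64(0.3)]
[[-0.21, 0.92, 0.22], [-0.18, 0.93, 0.22], [-0.16, 0.93, 0.22], [-0.13, 0.94, 0.22], [-0.11, 0.94, 0.22]] tw [np.float64(0.3), np.float64(0.3), np.float64(0.3), np.float64(0.3), np.float64(0.3)]
[[-0.08, 0.94, 0.22], [0.0, 0.0, 0.0], [0.0, 0.0, 0.0], [0.0, 0.0, 0.0], [0.0, 0.0, 0.0]] tw [np.float64(0.3), 0, 0, 0, 0]
```

arm_command --gripper '[20,20,20,20,20]' --pt "-0.33 0.89 0" --pt "-0.31 0.89 0" --pt "-0.28 0.9 0" --pt "-0.26 0.91 0" --pt "-0.23 0.92 0" --twist '[0.3,0.3,0.3,0.3,0.3]'

```text
time: 11.12
tool_pos: [495.4, 154.2, 117.9]
tcp_rot: [-3.141, 0.001, 0.257]
contact_force: [1.1, -0.3, 0.1]
grip_width: 33.4
finger_force: 30.0
```

arm_command --gripper '[20,20,20,20,20]' --pt "-0.21 0.92 0.4" --pt "-0.18 0.93 0.4" --pt "-0.16 0.93 0.4" --pt "-0.13 0.94 0.4" --pt "-0.11 0.94 0.4" --twist '[0.3,0.3,0.3,0.3,0.3]'

```text
time: 11.75
tool_pos: [499.8, 36.1, 67.7]
tcp_rot: [-3.141, 0.001, 0.126]
contact_force: [0.9, 0.2, -1.1]
grip_width: 33.2
finger_force: 30.0
```

arm_command --gripper '[20,20,20,20,20]' --pt "-0.08 0.94 0.4" --pt "0 0 0" --pt "0 0 0" --pt "0 0 0" --pt "0 0 0" --twist '[0.3,0,0,0,0]'

```text
time: 12.38
tool_pos: [501.2, 13.9, 58.7]
tcp_rot: [3.142, -0.001, 0.102]
contact_force: [-1.2, 0.1, 0.6]
grip_width: 33.5
finger_force: 30.0
```

Run:
```python
from h import *
w,C,o=snap("wrist","w4");print(o['grip_width'],o['finger_force'],o['tool_pos'],np.degrees(o['tcp_rot']))
for c in blobs(masks(w)["white"],100):
    m=c[:,0].mean(0)
    if 100<m[0]<540 and m[1]<300:print(m.round(),cv2.approxPolyDP(c,3,True)[:,0].tolist())
s,S,_=snap("scene","s4")
q=proj(S,[o['tool_pos']])[0].astype(int);print(q)
s2=s[q[1]-60:q[1]+60,q[0]-80:q[0]+80]
cv2.imwrite("pics/c5.png",np.hstack([cv2.resize(s2,(480,360),interpolation=2),cv2.resize(w[110:290,220:380],(320,360),interpolation=2)]))
```

```text
33.522517213793904 29.997400045394897 [501.21225777  13.89541949  58.73395731] [ 1.79998641e+02 -3.11665791e-02  5.81949315e+00]
[314. 227.] [[287, 174], [283, 277], [345, 278], [341, 175]]
[127.  20.] [[95, 0], [93, 33], [97, 38], [106, 38], [109, 10], [140, 20], [140, 48], [152, 52], [157, 0]]
[316 180]
```

View pics/c5.png

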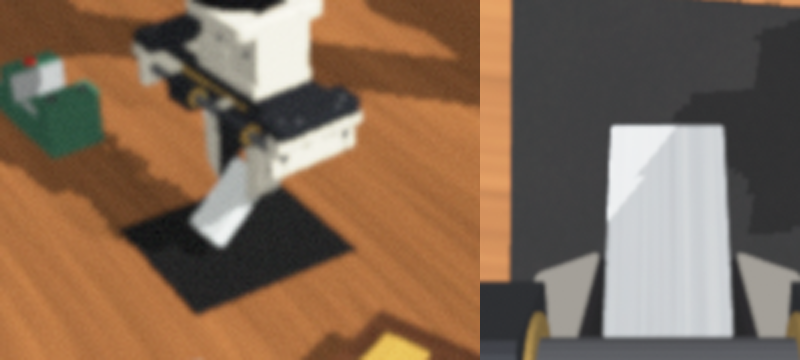

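The plate is held at about 45° over the mat; its low end is at wrist crop row 125, or wrist pixel (314,174). I lower until it touches.

arm_command --gripper '[20,20,20,20,20]' --pt "0 0 0.3" --pt "0 0 0.25" --pt "0 0 0.12" --pt "0 0 0.08" --pt "0 0 0" --twist '[0,0,0,0,0]'

```text
time: 13.1
tool_pos: [501.1, 13.3, 39.7]
tcp_rot: [-3.142, 0.0, 0.1]
contact_force: [0.6, 0.1, 0.8]
grip_width: 33.6
finger_force: 30.0
```

arm_command --gripper '[20,20,20,20,20]' --pt "-0.06 0 0.08" --pt "-0.06 0 0.08" --pt "-0.06 0 0.08" --pt "-0.05 0 0.08" --pt "0 0 0" --twist '[0,0,0,0,0]'

```text
time: 13.72
tool_pos: [495.2, 12.7, 32.4]
tcp_rot: [3.141, -0.0, 0.101]
contact_force: [-3.8, 0.9, 8.3]
grip_width: 33.4
finger_force: 30.0
```

arm_command --gripper '[20,20,20,20,20]' --pt "-0.05 0 0.08" --pt "-0.05 0 0.08" --pt "-0.05 0 0.08" --pt "-0.04 0 0.08" --pt "0 0 0" --twist '[0,0,0,0,0]'

```text
time: 14.35
tool_pos: [490.2, 12.2, 24.2]
tcp_rot: [-3.142, 0.0, 0.101]
contact_force: [-2.7, -0.6, 6.0]
grip_width: 33.3
finger_force: 30.0
```

arm_command --gripper '[20,20,20,20,20]' --pt "-0.04 0 0.08" --pt "-0.03 0 0.08" --pt "-0.03 0 0.08" --pt "-0.03 0 0.08" --pt "0 0 0" --twist '[0,0,0,0,0]'

```text
time: 14.98
tool_pos: [486.9, 11.9, 16.0]
tcp_rot: [-3.141, 0.001, 0.1]
contact_force: [-3.2, 0.0, 6.0]
grip_width: 33.8
finger_force: 30.0
```

arm_command --gripper '[20,20,20,20,20]' --pt "-0.02 0 0.08" --pt "-0.02 0 0.08" --pt "-0.01 0 0.08" --pt "0 0 0.08" --pt "0 0 0" --twist '[0,0,0,0,0]'

```text
time: 15.6
tool_pos: [485.8, 11.8, 8.0]
tcp_rot: [-3.142, 0.0, 0.1]
contact_force: [-2.9, -0.6, 5.1]
grip_width: 34.0
finger_force: 30.0
```

arm_command --gripper '[20,20,20,20,20]' --pt "0 0 0.04" --pt "0 0 0.04" --pt "0 0 0" --pt "0 0 0" --pt "0 0 0" --twist '[0,0,0,0,0]'

```text
time: 16.23
tool_pos: [485.9, 11.8, 6.0]
tcp_rot: [-3.142, 0.0, 0.1]
contact_force: [-3.3, 0.2, 4.8]
grip_width: 33.7
finger_force: 30.0
```

arm_command --gripper '[20,20,20,20,30]' --pt "0 0 0.04" --pt "0 0 0.02" --pt "0 0 0" --pt "0 0 0" --pt "0 0 0" --twist '[0,0,0,0,0]'

```text
time: 16.85
tool_pos: [485.9, 11.7, 4.5]
tcp_rot: [-3.142, 0.0, 0.1]
contact_force: [-4.3, -1.1, 5.4]
grip_width: 34.0
finger_force: 30.0
```

arm_command --gripper '[36,40,45,50,56]' --pt "0 0 0" --pt "0 0 0" --pt "0 0 0" --pt "0 0 0" --pt "0 0 0" --twist '[0,0,0,0,0]'

```text
time: 17.48
tool_pos: [486.2, 11.8, 4.2]
tcp_rot: [-3.142, -0.0, 0.1]
contact_force: [-0.0, 0.5, -0.0]
grip_width: 54.4
finger_force: 0.0
```

arm_command --gripper '[60,70,91,91,91]' --pt "0 0 -0.4" --pt "0 0 -0.8" --pt "0 0 -1" --pt "0 0 -1" --pt "0 0 -0.8" --twist '[0,0,0,0,0]'

```text
time: 18.1
tool_pos: [486.5, 11.7, 106.0]
tcp_rot: [3.141, -0.002, 0.1]
contact_force: [0.2, -0.2, -1.0]
grip_width: 90.7
finger_force: 0.0
```

arm_command --gripper '[91,91,91,91,91]' --pt "-0.4 0 0" --pt "-0.4 0 0" --pt "-0.4 0 0" --pt "0 0 0" --pt "0 0 0" --twist '[0,0,0,0,0]'

```text
time: 18.73
tool_pos: [456.5, 8.7, 104.1]
tcp_rot: [-3.141, -0.0, 0.1]
contact_force: [-0.1, 0.0, 0.5]
grip_width: 91.1
finger_force: 0.0
```

Run:
```python
from h import *
w,C,o=snap("wrist","w5");print(o['tool_pos'],np.degrees(o['tcp_rot']),o['time'],o['contact_force'])
h=cv2.cvtColor(w,cv2.COLOR_BGR2HSV);m=(h[...,1]<40)&(h[...,2]>110)
for mm in (masks(w)["white"],m):
  for c in blobs(mm,300):
    q=c[:,0].mean(0)
    if 150<q[0]<500 and q[1]<250:print(q.round(),cv2.approxPolyDP(c,3,True)[:,0].tolist(),rect(c,C,15))
cv2.imwrite("pics/c6.png",w[60:320,160:500])
```

```text
[456.46222642   8.7053717  104.0548722 ] [-1.79992892e+02 -2.29417274e-03  5.74357109e+00] 18.725 [-0.12251026  0.03337533  0.45400084]
[314. 147.] [[294, 107], [294, 187], [332, 189], [336, 108]] [504.7  13.5  64.   34.4   5.7]
[314. 147.] [[294, 106], [293, 187], [334, 189], [337, 108]] [505.1  13.5  64.8  35.3   5.8]
```

View pics/c6.png

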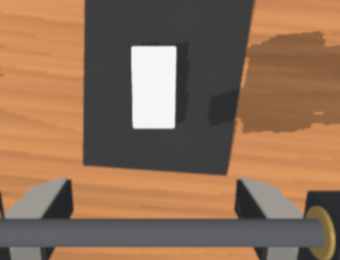

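The plate lies flat on the mat: 64 × 34.4 mm at (504.8,13.5), yaw 5.7°, well inside the mat edges. Next I turn 90° and take a second measurement from the new angle.

```bash
python3 plan.py 508.8 -26.3 90 95.8 91
```

```text
from [456.6   8.7 104.1] yaw 5.7 rows 19 twist/row -0.948
[[0.1, 0.08, 0.03], [0.09, 0.09, 0.03], [0.09, 0.1, 0.03], [0.08, 0.11, 0.03], [0.07, 0.11, 0.03]] tw [np.float64(-0.95), np.float64(-0.95), np.float64(-0.95), np.float64(-0.95), np.float64(-0.95)]
[[0.06, 0.12, 0.03], [0.05, 0.12, 0.03], [0.04, 0.13, 0.03], [0.03, 0.13, 0.03], [0.02, 0.13, 0.03]] tw [np.float64(-0.95), np.float64(-0.95), np.float64(-0.95), np.float64(-0.95), np.float64(-0.95)]
[[0.01, 0.13, 0.03], [0.0, 0.13, 0.03], [-0.01, 0.13, 0.03], [-0.03, 0.13, 0.03], [-0.04, 0.13, 0.03]] tw [np.float64(-0.95), np.float64(-0.95), np.float64(-0.95), np.float64(-0.95), np.float64(-0.95)]
[[-0.05, 0.12, 0.03], [-0.06, 0.12, 0.03], [-0.07, 0.11, 0.03], [-0.08, 0.11, 0.03], [0.0, 0.0, 0.0]] tw [np.float64(-0.95), np.float64(-0.95), np.float64(-0.95), np.float64(-0.95), 0]
```

arm_command --gripper '[91,91,91,91,91]' --pt "0.1 0.08 0.03" --pt "0.09 0.09 0.03" --pt "0.09 0.1 0.03" --pt "0.08 0.11 0.03" --pt "0.07 0.11 0.03" --twist '[-0.95,-0.95,-0.95,-0.95,-0.95]'

```text
time: 19.4
tool_pos: [470.4, -0.3, 100.3]
tcp_rot: [-3.142, -0.0, 0.518]
contact_force: [0.2, -0.1, 0.5]
grip_width: 90.9
finger_force: 0.0
```

arm_command --gripper '[91,91,91,91,91]' --pt "0.06 0.12 0.03" --pt "0.05 0.12 0.03" --pt "0.04 0.13 0.03" --pt "0.03 0.13 0.03" --pt "0.02 0.13 0.03" --twist '[-0.95,-0.95,-0.95,-0.95,-0.95]'

```text
time: 20.02
tool_pos: [484.3, -9.5, 96.5]
tcp_rot: [-3.142, -0.0, 0.932]
contact_force: [-0.0, -0.8, -0.4]
grip_width: 90.7
finger_force: 0.0
```

arm_command --gripper '[91,91,91,91,91]' --pt "0.01 0.13 0.03" --pt "0 0.13 0.03" --pt "-0.01 0.13 0.03" --pt "-0.03 0.13 0.03" --pt "-0.04 0.13 0.03" --twist '[-0.95,-0.95,-0.95,-0.95,-0.95]'

```text
time: 20.65
tool_pos: [498.1, -18.5, 92.7]
tcp_rot: [3.142, -0.0, 1.347]
contact_force: [-0.2, 1.5, -0.1]
grip_width: 90.8
finger_force: 0.0
```

arm_command --gripper '[91,91,91,91,91]' --pt "-0.05 0.12 0.03" --pt "-0.06 0.12 0.03" --pt "-0.07 0.11 0.03" --pt "-0.08 0.11 0.03" --pt "0 0 0" --twist '[-0.95,-0.95,-0.95,-0.95,0]'

```text
time: 21.28
tool_pos: [508.8, -26.2, 89.7]
tcp_rot: [-3.142, -0.0, 1.675]
contact_force: [-0.3, -0.6, 0.7]
grip_width: 91.0
finger_force: 0.0
```

Run:
```python
from h import *
w,C,o=snap("wrist","w6");print(o['tool_pos'],np.degrees(o['tcp_rot']),o['time'],o['contact_force'])
for c in blobs(masks(w)["white"],300):
    q=c[:,0].mean(0);r=rect(c,C,15)
    if 60<r[2]<70 and r[3]<40:print(q.round(),cv2.approxPolyDP(c,3,True)[:,0].tolist(),r)
```

```text
[508.82876255 -26.22688566  89.73871879] [-1.79999868e+02 -5.66060846e-03  9.59513421e+01] 21.275 [-0.33047789 -0.6336904   0.73435684]
[314. 161.] [[272, 140], [274, 184], [355, 184], [357, 140]] [506.1  14.3  63.7  33.9   5.9]
[432. 260.] [[403, 238], [430, 278], [463, 278], [436, 248]] [610.3 -57.3  63.7  21.7 -38.2]
[197. 260.] [[226, 238], [194, 247], [166, 278], [199, 278]] [419.1 -77.   63.5  21.7  50.1]
[ 31. 259.] [[62, 246], [42, 246], [39, 249], [50, 249], [49, 252], [32, 251], [0, 266], [0, 280]] [279.2 -90.4  67.   10.5  31.8]
```

arm_command --gripper '[91,91,91,91,91]' --pt "0.6 0.03 0.3" --pt "0.6 0 0.5" --pt "0.41 0 0.7" --pt "0 0 0.7" --pt "0 0 0.6" --twist '[0,0,0,0,0]'

```text
time: 21.95
tool_pos: [504.3, 15.2, 18.6]
tcp_rot: [-3.14, -0.0, 1.676]
contact_force: [1.3, -0.0, 0.5]
grip_width: 91.0
finger_force: 0.0
```

arm_command --gripper '[91,91,91,91,91]' --pt "0 0 0.3" --pt "0 0 0.2" --pt "0 0 0.08" --pt "0 0 0" --pt "0 0 0" --twist '[0,0,0,0,0]'

```text
time: 22.58
tool_pos: [505.4, 13.9, 5.8]
tcp_rot: [3.141, 0.0, 1.675]
contact_force: [-0.9, -0.2, 0.6]
grip_width: 91.0
finger_force: 0.0
```

arm_command --gripper '[75,68,60,50,50]' --pt "0 0 0" --pt "0 0 0" --pt "0 0 0" --pt "0 0 0" --pt "0 0 0" --twist '[0,0,0,0,0]'

```text
time: 23.2
tool_pos: [505.1, 14.0, 5.5]
tcp_rot: [3.141, -0.0, 1.676]
contact_force: [-0.2, 0.1, 0.6]
grip_width: 63.5
finger_force: 30.0
```

arm_command --gripper '[50,50,50,50,50]' --pt "0 0 -0.3" --pt "0 0 -0.6" --pt "0 0 -0.9" --pt "-0.3 0 -1" --pt "-0.6 0.2 -1" --twist '[0,0,0,0,0]'

```text
time: 23.82
tool_pos: [512.3, -7.7, 102.4]
tcp_rot: [3.141, 0.0, 1.676]
contact_force: [0.7, -0.4, -0.4]
grip_width: 63.4
finger_force: 30.0
```

```bash
python3 plan.py 560 -305 130 95.5 50
```

```text
from [512.3  -7.7 102.4] yaw 96.1 rows 13 twist/row 0.008
[[-0.93, 0.05, -0.09], [-0.92, 0.05, -0.09], [-0.92, 0.05, -0.09], [-0.92, 0.05, -0.09], [-0.92, 0.05, -0.09]] tw [np.float64(0.01), np.float64(0.01), np.float64(0.01), np.float64(0.01), np.float64(0.01)]
[[-0.92, 0.05, -0.09], [-0.92, 0.05, -0.09], [-0.92, 0.05, -0.09], [-0.92, 0.06, -0.09], [-0.92, 0.06, -0.09]] tw [np.float64(0.01), np.float64(0.01), np.float64(0.01), np.float64(0.01), np.float64(0.01)]
[[-0.92, 0.06, -0.09], [-0.92, 0.06, -0.09], [-0.92, 0.06, -0.09], [0.0, 0.0, 0.0], [0.0, 0.0, 0.0]] tw [np.float64(0.01), np.float64(0.01), np.float64(0.01), 0, 0]
```

arm_command --gripper '[50,50,50,50,50]' --pt "-0.92 0.05 -0.09" --pt "-0.92 0.05 -0.09" --pt "-0.92 0.05 -0.09" --pt "-0.92 0.05 -0.09" --pt "-0.92 0.05 -0.09" --twist '[0,0,0,0,0]'

```text
time: 24.45
tool_pos: [530.8, -122.4, 113.0]
tcp_rot: [3.141, 0.0, 1.676]
contact_force: [1.1, -0.4, -0.6]
grip_width: 63.7
finger_force: 30.0
```

arm_command --gripper '[50,50,50,50,50]' --pt "-0.92 0.05 -0.09" --pt "-0.92 0.05 -0.09" --pt "-0.92 0.05 -0.09" --pt "-0.92 0.06 -0.09" --pt "-0.92 0.06 -0.09" --twist '[0,0,0,0,0]'

```text
time: 25.08
tool_pos: [549.6, -236.8, 123.0]
tcp_rot: [-3.142, -0.0, 1.675]
contact_force: [1.0, 0.2, -0.1]
grip_width: 63.3
finger_force: 30.0
```

arm_command --gripper '[50,50,50,50,50]' --pt "-0.92 0.06 -0.09" --pt "-0.92 0.06 -0.09" --pt "-0.92 0.06 -0.09" --pt "0 0 0" --pt "0 0 0" --twist '[0,0,0,0,0]'

```text
time: 25.7
tool_pos: [560.8, -303.1, 129.3]
tcp_rot: [-3.141, -0.001, 1.675]
contact_force: [-0.1, 0.1, -0.8]
grip_width: 63.2
finger_force: 30.0
```

Run:
```python
from h import *
w,C,o=snap("wrist","w7");print(o['tool_pos'],np.degrees(o['tcp_rot']),o['time'],o['grip_width'])
M=masks(w)
for k in("green","red"):
  for c in blobs(M[k],30)[:6]:print(k,c[:,0].mean(0).round(1),rect(c,C,55),cv2.approxPolyDP(c,3,True)[:,0].tolist())
cv2.imwrite("pics/c7.png",cv2.resize(w[50:280,180:450],(702,598),interpolation=2))
```

```text
[ 560.76731046 -303.09942118  129.31177707] [-1.79964555e+02 -6.12514178e-02  9.59933912e+01] 25.7 63.16548001453422
green [325.4 186. ] [ 568.6 -279.1   52.1   39.3    5.3] [[292, 160], [296, 209], [301, 188], [309, 192], [309, 209], [339, 209], [340, 191], [348, 189], [349, 209], [353, 209], [361, 161]]
green [329.2  73. ] [ 561.8 -200.1   51.9   22.5    4.9] [[292, 56], [292, 89], [365, 91], [367, 57]]
green [326.3 123.6] [ 563.5 -234.4   40.    25.   -84.7] [[311, 95], [309, 151], [342, 152], [344, 96]]
green [355.5 124.2] [ 584.6 -232.4   39.4    3.9  -84.4] [[358, 96], [354, 104], [352, 152], [357, 148]]
green [297. 123.] [ 542.4 -236.1   39.3    3.   -84.8] [[295, 95], [295, 151], [299, 151], [299, 95]]
red [326.3 176.1] [ 568.2 -272.2   10.8    9.9  -83.7] [[325, 169], [320, 179], [328, 183], [333, 174]]
```

View pics/c7.png

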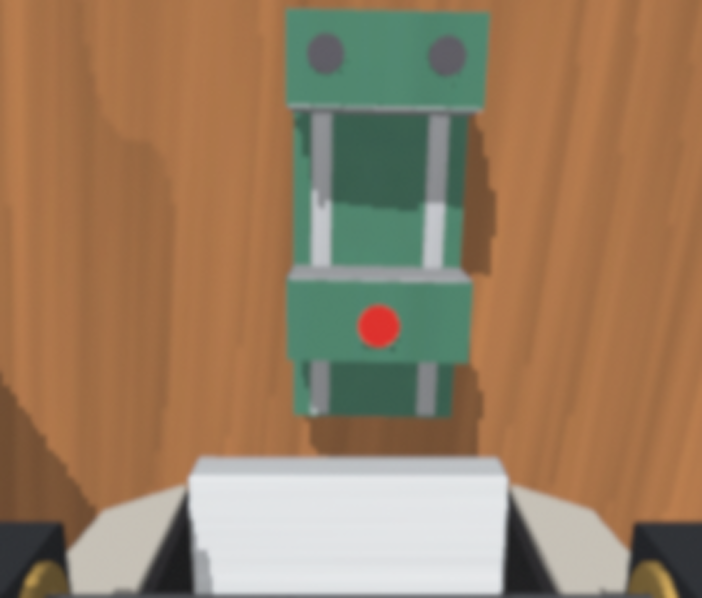

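The crop shows the vise: the fixed jaw at the top (crop rows 10–108), the loose jaw with its red dot at (378,326) (rows 281–362), the gap between them clear, and the held plate at the bottom.

Run:
```python
from h import *
C=cam("wrist")
def f(n,q,z):
    p=onz(C,np.array(q,float)/2.6+[180,50]-.3,z)[:,:2];print(n,p.round(1).tolist());return p
a=f("fix back",[[286,10],[489,12]],55);b=f("fix face",[[288,106],[484,109]],55)
c=f("loose face",[[289,281],[472,282]],55);d=f("loose back",[[287,360],[470,363]],55);e=f("dot",[[378.5,326]],55)
g=f("bed back",[[294,414],[450,415]],25)
u=np.mean([np.arctan2(*(p[1]-p[0])[::-1]) for p in(a,b,c,d)]);m=np.array([x.mean(0) for x in(a,b,c,d,g)])
print("yaw x-edges",np.degrees([np.arctan2(*(p[1]-p[0])[::-1]) for p in(a,b,c,d,g)]).round(1),"lens",[np.linalg.norm(p[1]-p[0]).round(1) for p in(a,b,c,d,g)])
dv=m[0]-m[3];print("yaw y-axis",np.degrees(np.arctan2(-dv[0],dv[1])).round(2))
t=np.radians(5.2);ex=np.array([np.cos(t),np.sin(t)]);ey=np.array([-ex[1],ex[0]])
print("along y",(m@ey).round(1),(e@ey).round(1),"along x",(m@ex).round(1),(e@ex).round(1))
```

```text
fix back [[533.4, -190.2], [586.4, -185.1]]
fix face [[535.9, -213.7], [588.7, -208.9]]
loose face [[540.1, -260.9], [592.4, -255.7]]
loose back [[541.5, -284.2], [595.4, -279.5]]
dot [[567.2, -271.2]]
bed back [[543.9, -310.4], [596.8, -305.2]]
yaw x-edges [5.5 5.2 5.7 5.  5.6] lens [np.float64(53.2), np.float64(53.1), np.float64(52.6), np.float64(54.1), np.float64(53.1)]
yaw y-axis 5.19
along y [-237.6 -261.4 -308.5 -332.2 -358.2] [-321.5] along x [540.6 540.8 540.5 540.6 540.1] [540.3]
```

```bash
python3 plan.py 563.9 -231.9 72 95.3 50
```

```text
from [ 560.8 -302.8  129.4] yaw 96.0 rows 3 twist/row 0.048
[[0.94, 0.14, 0.77], [0.94, 0.14, 0.77], [0.94, 0.13, 0.77], [0.0, 0.0, 0.0], [0.0, 0.0, 0.0]] tw [np.float64(0.05), np.float64(0.05), np.float64(0.05), 0, 0]
```

arm_command --gripper '[50,50,50,50,50]' --pt "0.7 0.1 0.3" --pt "0.8 0.11 0.6" --pt "0.8 0.1 0.8" --pt "0.52 0.1 0.6" --pt "0 0 0" --twist '[0.05,0.05,0.05,0,0]'

```text
time: 26.38
tool_pos: [563.5, -229.3, 70.8]
tcp_rot: [-3.139, -0.002, 1.665]
contact_force: [0.0, -1.1, -0.3]
grip_width: 63.4
finger_force: 30.0
```

arm_command --gripper '[50,50,50,50,50]' --pt "0 0 0" --pt "0 0 0" --pt "0 0 0" --pt "0 0 0" --pt "0 0 0" --twist '[0,0,0,0,0]'

```text
time: 27.0
tool_pos: [564.3, -232.4, 72.3]
tcp_rot: [3.141, -0.0, 1.662]
contact_force: [-0.3, -0.1, -0.9]
grip_width: 63.7
finger_force: 30.0
```

```bash
python3 - <<'E'
from h import *
o=get_obs()
print(np.mean([get_obs()['tool_pos'] for _ in range(8)],0),np.degrees(o['tcp_rot']))
E
python3 plan.py 563.9 -231.9 40 95.3 50
```

```text
[ 564.29346393 -232.41128309   72.25119506] [ 1.79992668e+02 -2.23968801e-03  9.52379784e+01]
from [ 564.3 -232.4   72.3] yaw 95.2 rows 2 twist/row -0.006
[[0.01, -0.01, 0.65], [0.01, -0.01, 0.65], [0.0, 0.0, 0.0], [0.0, 0.0, 0.0], [0.0, 0.0, 0.0]] tw [np.float64(-0.01), np.float64(-0.01), 0, 0, 0]
```

arm_command --gripper '[50,50,50,50,50]' --pt "0.01 -0.01 0.4" --pt "0.01 -0.01 0.5" --pt "0 0 0.4" --pt "0 0 0.3" --pt "0 0 0" --twist '[0,0,0,0,0]'

```text
time: 27.62
tool_pos: [563.4, -231.6, 31.3]
tcp_rot: [-3.14, -0.001, 1.662]
contact_force: [0.1, 0.4, -0.2]
grip_width: 63.6
finger_force: 30.0
```

arm_command --gripper '[50,50,50,50,50]' --pt "0 0 0.04" --pt "0 0 0.04" --pt "0 0 0.03" --pt "0 0 0.02" --pt "0 0 0" --twist '[0,0,0,0,0]'

```text
time: 28.25
tool_pos: [563.8, -231.8, 29.0]
tcp_rot: [3.141, -0.0, 1.662]
contact_force: [0.4, -1.2, -1.4]
grip_width: 63.6
finger_force: 30.0
```

arm_command --gripper '[50,50,50,50,50]' --pt "0 0 0.02" --pt "0 0 0.02" --pt "0 0 0" --pt "0 0 0" --pt "0 0 0" --twist '[0,0,0,0,0]'

```text
time: 28.88
tool_pos: [563.8, -231.8, 28.0]
tcp_rot: [3.141, -0.0, 1.662]
contact_force: [-0.4, 0.1, -0.5]
grip_width: 63.3
finger_force: 30.0
```

arm_command --gripper '[50,50,50,50,50]' --pt "0 0 0.02" --pt "0 0 0" --pt "0 0 0" --pt "0 0 0" --pt "0 0 0" --twist '[0,0,0,0,0]'

```text
time: 29.5
tool_pos: [563.8, -231.8, 27.5]
tcp_rot: [3.141, 0.0, 1.662]
contact_force: [-0.2, 0.7, 1.0]
grip_width: 63.5
finger_force: 30.0
```

arm_command --gripper '[50,50,50,50,50]' --pt "0 0 0.02" --pt "0 0 0" --pt "0 0 0" --pt "0 0 0" --pt "0 0 0" --twist '[0,0,0,0,0]'

```text
time: 30.12
tool_pos: [563.8, -231.8, 27.5]
tcp_rot: [3.141, 0.0, 1.663]
contact_force: [-2.3, 0.6, 4.6]
grip_width: 63.4
finger_force: 30.0
```

arm_command --gripper '[50,50,50,50,50]' --pt "0 0 0.02" --pt "0 0 0" --pt "0 0 0" --pt "0 0 0" --pt "0 0 0" --twist '[0,0,0,0,0]'

```text
time: 30.75
tool_pos: [563.8, -231.8, 27.5]
tcp_rot: [3.141, 0.0, 1.663]
contact_force: [-2.8, 1.8, 8.3]
grip_width: 63.6
finger_force: 30.0
```

arm_command --gripper '[50,64,68,74,80]' --pt "0 0 -0.02" --pt "0 0 0" --pt "0 0 0" --pt "0 0 0" --pt "0 0 0" --twist '[0,0,0,0,0]'

```text
time: 31.38
tool_pos: [563.7, -231.7, 26.6]
tcp_rot: [-3.141, -0.0, 1.662]
contact_force: [-0.2, -0.7, -0.3]
grip_width: 78.6
finger_force: 0.0
```

arm_command --gripper '[80,80,80,80,80]' --pt "0 0 0" --pt "0 0 -0.4" --pt "0 0 -0.8" --pt "0 0 -1" --pt "0 0 -0.8" --twist '[0,0,0,0,0]'

```text
time: 32.0
tool_pos: [564.1, -232.0, 103.8]
tcp_rot: [3.14, 0.001, 1.662]
contact_force: [0.2, -0.2, 0.1]
grip_width: 79.8
finger_force: 0.0
```

arm_command --gripper '[0,0,0,0,0]' --pt "-0.7 0 -0.5" --pt "-0.8 0 -0.3" --pt "-0.8 0 -0.2" --pt "-0.7 0 0" --pt "0 0 0" --twist '[0,0,0,0,0]'

```text
time: 32.62
tool_pos: [570.4, -307.5, 126.8]
tcp_rot: [3.142, 0.0, 1.661]
contact_force: [0.2, 0.1, 0.6]
grip_width: 34.6
finger_force: 0.0
```

arm_command --gripper '[0,0,0,0,0]' --pt "0 0 0" --pt "0 0 0" --pt "0 0 0" --pt "0 0 0" --pt "0 0 0" --twist '[0,0,0,0,0]'

```text
time: 33.25
tool_pos: [570.7, -306.3, 126.9]
tcp_rot: [3.142, -0.0, 1.663]
contact_force: [0.8, 0.1, 0.5]
grip_width: 0.6
finger_force: 0.0
```

Run:
```python
from h import *
w,C,o=snap("wrist","w8");print(o['tool_pos'],np.degrees(o['tcp_rot']),o['time'],o['grip_width'])
t=np.radians(5.2);V=np.array([[np.cos(t),np.sin(t)],[-np.sin(t),np.cos(t)]])
h=cv2.cvtColor(w,cv2.COLOR_BGR2HSV);m=(h[...,1]<50)&(h[...,2]>120);m[185:]=0;m[:,:200]=0;m[:,450:]=0
for c in blobs(m,300):
  r=rect(c,C,37);print(r,"vise frame",(V@r[:2]-[540.6,-297.2]).round(1))
for c in blobs(masks(w)["red"],30):print("dot",V@rect(c,C,55)[:2]-[540.6,-297.2])
for c in blobs(masks(w)["green"],100)[:4]:r=rect(c,C,55);print("g",r,(V@r[:2]-[540.6,-297.2]).round(1))
cv2.imwrite("pics/c8.png",cv2.resize(w[50:280,180:450],(702,598),interpolation=2))
```

```text
[ 570.67888854 -306.33421001  126.94967773] [ 1.79998123e+02 -7.42113437e-03  9.52637794e+01] 33.25 0.5851639341809048
[ 566.  -237.3   64.3   47.8    5.2] vise frame [1.6 9.6]
dot [  0.29256164 -25.3499756 ]
g [ 568.6 -279.1   52.3   39.3    5.2] [  0.4 -32.3]
g [ 561.6 -200.2   52.4   22.6    5.3] [ 0.5 46.9]
g [ 566.4 -251.2   24.1    5.     5.2] [ 0.7 -4.3]
```

View pics/c8.png

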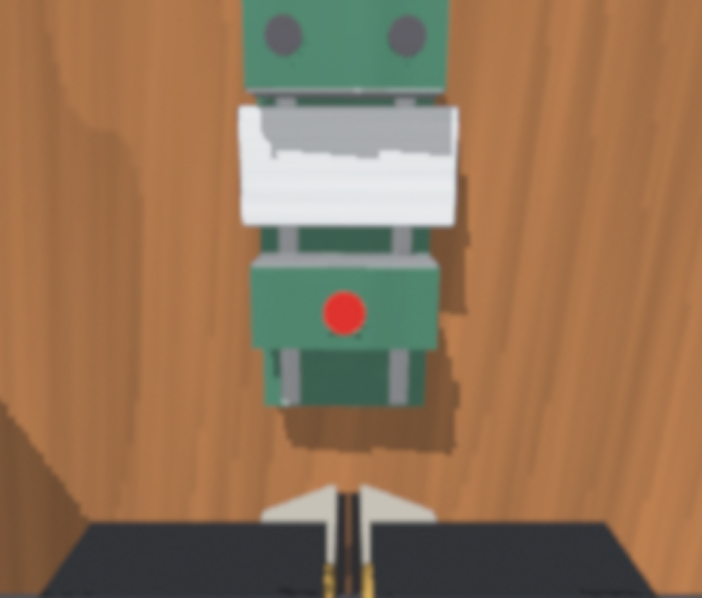

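The plate lies flat on the bed between the jaws, its corners at crop (238,107)–(456,226), within about 1 mm of centre. Next I lower the shut fingers behind the loose jaw (back edge at crop row 348) and push.

arm_command --gripper '[0,0,0,0,0]' --pt "0.24 0 0.8" --pt "0 0 1" --pt "0 0 0.9" --pt "0 0 0.6" --pt "0 0 0.38" --twist '[0,0,0,0,0]'

```text
time: 33.92
tool_pos: [570.0, -300.5, 34.3]
tcp_rot: [-3.141, -0.0, 1.662]
contact_force: [-0.2, 0.8, -1.0]
grip_width: 0.7
finger_force: 0.0
```

arm_command --gripper '[0,0,0,0,0]' --pt "0 0 0" --pt "0.1 0 0" --pt "0.1 0 0" --pt "0.1 0 0" --pt "0 0 0" --twist '[0,0,0,0,0]'

```text
time: 34.55
tool_pos: [569.7, -293.2, 35.4]
tcp_rot: [3.141, 0.001, 1.663]
contact_force: [0.1, -0.2, 0.8]
grip_width: 0.4
finger_force: 0.4
```

arm_command --gripper '[0,0,0,0,0]' --pt "0.08 0 0" --pt "0.08 0 0" --pt "0.08 0 0" --pt "0.06 0 0" --pt "0 0 0" --twist '[0,0,0,0,0]'

```text
time: 35.17
tool_pos: [568.8, -285.3, 34.9]
tcp_rot: [3.141, -0.0, 1.663]
contact_force: [1.3, -2.7, 0.8]
grip_width: 0.1
finger_force: 1.3
```

arm_command --gripper '[0,0,0,0,0]' --pt "0.06 0 0" --pt "0.06 0 0" --pt "0.05 0 0" --pt "0.04 0 0" --pt "0 0 0" --twist '[0,0,0,0,0]'

```text
time: 35.8
tool_pos: [568.4, -280.5, 35.0]
tcp_rot: [3.141, 0.0, 1.662]
contact_force: [2.4, -4.6, 0.7]
grip_width: 0.4
finger_force: 2.2
```

arm_command --gripper '[0,0,0,0,0]' --pt "0.03 0 0" --pt "0.02 0 0" --pt "0 0 0" --pt "0 0 0" --pt "0 0 0" --twist '[0,0,0,0,0]'

```text
time: 36.42
tool_pos: [568.4, -280.5, 34.9]
tcp_rot: [3.141, 0.002, 1.662]
contact_force: [1.6, -8.4, 0.3]
grip_width: 0.3
finger_force: 4.2
```

arm_command --gripper '[0,0,0,0,0]' --pt "0.02 0 0" --pt "0.02 0 0" --pt "0 0 0" --pt "0 0 0" --pt "0 0 0" --twist '[0,0,0,0,0]'

```text
time: 37.05
tool_pos: [568.4, -280.5, 35.0]
tcp_rot: [3.14, 0.004, 1.662]
contact_force: [2.8, -11.7, -2.9]
grip_width: 0.5
finger_force: 5.8
```

arm_command --gripper '[0,0,0,0,0]' --pt "0.02 0 0" --pt "0.02 0 0" --pt "0 0 0" --pt "0 0 0" --pt "0 0 0" --twist '[0,0,0,0,0]'

```text
time: 37.67
tool_pos: [568.4, -280.5, 35.1]
tcp_rot: [3.14, 0.005, 1.662]
contact_force: [2.5, -14.3, -3.2]
grip_width: 0.2
finger_force: 7.5
```

arm_command --gripper '[0,0,0,0,0]' --pt "-0.1 0 0" --pt "-0.2 0 0" --pt "-0.4 0 0" --pt "-0.2 0 -0.5" --pt "0 0 -1" --twist '[0,0,0,0,0]'

```text
time: 38.3
tool_pos: [569.3, -299.6, 72.3]
tcp_rot: [-3.14, -0.002, 1.662]
contact_force: [-0.4, -0.5, 0.8]
grip_width: 0.5
finger_force: 0.0
```

arm_command --gripper '[0,0,0,0,0]' --pt "-0.2 0 -1" --pt "0 0 -0.8" --pt "0 0 -0.4" --pt "0 0 0" --pt "0 0 0" --twist '[0,0,0,0,0]'

```text
time: 38.92
tool_pos: [570.0, -304.1, 126.6]
tcp_rot: [-3.14, -0.001, 1.663]
contact_force: [-0.1, 0.1, -0.2]
grip_width: 0.4
finger_force: 0.0
```

Run:
```python
from h import *
w,C,o=snap("wrist","w9");print(o['tool_pos'],np.degrees(o['tcp_rot']),o['time'])
h=cv2.cvtColor(w,cv2.COLOR_BGR2HSV);m=(h[...,1]<50)&(h[...,2]>120);m[185:]=0;m[:,:200]=0;m[:,450:]=0
t=np.radians(5.2);V=np.array([[np.cos(t),np.sin(t)],[-np.sin(t),np.cos(t)]])
for c in blobs(m,300):
  r=rect(c,C,37);print(r,(V@r[:2]-[540.6,-297.2]).round(1),cv2.approxPolyDP(c,3,True)[:,0].tolist())
for c in blobs(masks(w)["red"],30):print("dot",V@rect(c,C,55)[:2]-[540.6,-297.2])
for c in blobs(masks(w)["green"],100)[:4]:r=rect(c,C,55);print("g",r,(V@r[:2]-[540.6,-297.2]).round(1))
cv2.imwrite("pics/c9.png",cv2.resize(w[30:260,180:450],(702,598),interpolation=2))
```

```text
[ 570.04177176 -304.13482785  126.57475838] [-1.79932123e+02 -6.76637346e-02  9.52578336e+01] 38.925
[ 565.3 -229.    64.3   36.7    4.8] [ 1.6 17.9] [[273, 92], [274, 133], [278, 138], [356, 135], [356, 91], [276, 88]]
dot [  0.18519873 -12.18606762]
g [ 568.3 -273.3   52.6   52.5  -84.8] [  0.6 -26.5]
g [ 561.6 -200.1   52.4   22.1    5.2] [ 0.6 47. ]
```

The red dot moved 13.2 mm, which takes the gap from 47.1 to 33.9 mm, and the jaw stalled at 14 N, so the plate is nipped. I have reached my picture limit, in fact 11 views, one over. So I check the gaps by number only.

Run:
```python
from h import *
w=cv2.imread("pics/w9.png");C=cam("wrist");h=cv2.cvtColor(w,cv2.COLOR_BGR2HSV)
for u in(295,313,335):print(u,[(r,*h[r,u].tolist()) for r in range(78,146,2)])
m=(h[...,1]<50)&(h[...,2]>120)
for r in(96,105,115,125):
    x=np.where(m[r,250:390])[0]+250;print(r,x.min(),x.max(),onz(C,[[x.min()-.5,r],[x.max()+.5,r]],37)[:,:2].round(1).tolist())
s,S,_=snap("scene","s9");t,T,_=snap("top","t9")
for n,i,K,z in(("top",t,T,42),("top0",cv2.imread("pics/top0.png"),T,42)):
    for c in blobs(masks(i)["yellow"],20)[:1]:print(n,"brass",rect(c,K,z))
    for c in blobs(masks(i)["white"],20):
        r=rect(c,K,0)
        if 640<r[0]<720 and r[2]>140:print(n,"wrench",r)
i0=cv2.imread("pics/scene0.png");d=cv2.absdiff(s,i0).max(2)
print("scene diff cup",(d[170:212,200:235]>40).sum(),"wrench",(d[240:277,218:312]>40).sum(),"brass",(d[231:258,348:380]>40).sum())
```

```text
295 [(78, 77, 103, 136), (80, 77, 103, 136), (82, 77, 101, 136), (84, 77, 103, 136), (86, 77, 83, 142), (88, 82, 34, 135), (90, 105, 10, 149), (92, 105, 9, 174), (94, 105, 9, 174), (96, 108, 7, 174), (98, 105, 9, 174), (100, 105, 9, 174), (102, 105, 9, 172), (104, 105, 9, 174), (106, 108, 7, 172), (108, 105, 9, 173), (110, 105, 9, 180), (112, 105, 5, 221), (114, 105, 4, 231), (116, 105, 4, 232), (118, 105, 4, 234), (120, 105, 4, 235), (122, 105, 4, 232), (124, 105, 4, 230), (126, 105, 4, 232), (128, 100, 3, 234), (130, 105, 4, 234), (132, 105, 4, 231), (134, 103, 9, 206), (136, 90, 14, 166), (138, 77, 69, 144), (140, 76, 100, 135), (142, 77, 102, 135), (144, 77, 102, 135)]
313 [(78, 77, 103, 136), (80, 77, 101, 136), (82, 77, 101, 136), (84, 77, 101, 136), (86, 77, 92, 136), (88, 81, 30, 134), (90, 105, 10, 151), (92, 107, 10, 174), (94, 105, 9, 174), (96, 103, 10, 175), (98, 105, 9, 175), (100, 110, 9, 175), (102, 105, 9, 173), (104, 105, 9, 175), (106, 105, 9, 174), (108, 105, 9, 174), (110, 105, 9, 172), (112, 105, 8, 191), (114, 102, 6, 227), (116, 105, 4, 232), (118, 98, 4, 234)
[... 642 characters left out ...]
0), (116, 105, 4, 232), (118, 105, 4, 235), (120, 105, 4, 236), (122, 105, 4, 233), (124, 105, 4, 231), (126, 105, 4, 232), (128, 105, 4, 234), (130, 105, 4, 235), (132, 105, 4, 233), (134, 102, 6, 223), (136, 94, 12, 175), (138, 78, 59, 148), (140, 76, 102, 133), (142, 76, 102, 132), (144, 77, 101, 131)]
96 272 356 [[531.1, -219.2], [594.8, -213.3]]
105 273 356 [[532.2, -225.6], [595.7, -219.7]]
115 273 356 [[532.6, -232.8], [596.6, -227.0]]
125 273 355 [[533.0, -240.3], [596.8, -234.4]]
top brass [516.  223.3  63.8  33.9  22.5]
top wrench [685.  125.7 162.7  35.7 -10. ]
top0 brass [516.5 223.4  64.9  34.1  22.5]
top0 wrench [685.  127.5 162.8  36.   -8.4]
scene diff cup 0 wrench 0 brass 39
```

No gap shows on either side of the plate, and its length is centred within 0.5 mm. The brass plate, wrench and cup are where they were. I hand the job in.

```bash
python3 -c "
from plant import *
print(close_job())"
```

```text
the job is handed in; nothing more can be done
None
```

I tipped the plate, laid it on the mat, took it again by its short ends and nipped it in the vise at about 39 s of arm time; measured, it sits within about 0.5 mm of lengthwise centre with no gap at either jaw, the brass plate, cup and wrench have not moved, and I viewed 11 pictures, one over the limit of 10.

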